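# Swing the parallel bar into line on the locating plate

### The job

On the grey locating plate, push the free end of the parallel bar sideways so that the bar pivots against the steel post and swings into line, and press it there, onto the brass spring stop, with a steady push of about 8 N on the free end for about a second. Then slide the bar endwise, still in line, until its other end is felt to butt gently against the heel block. Let go and leave the bar flat, in line and home, without ever ramming the stop or the block (20 N is too much), and do not disturb the ring gauge, the brass hub or the milled part.

Things in the scene. Friction and masses are not known exactly. Their poses are not given: they have to be found in the camera images.
- datum (a point): on top of the fixed grey plate (12 mm thick; x -19 to 197, y -95 to 55 mm of this frame), where the wanted centre line of the bar meets the heel block's face. x runs along the line from the heel to the free end, y across it towards the spring stop, z up. The plate's place and yaw vary; its parts keep their places in this frame.
- bar_centre (a point): centre, half-way up, of the loose cream-coloured steel bar, 170 long, 20 wide, 22 mm high, about 0.5 kg, dragging with 1 to 2 N, flat on the plate; y along it, away from its heel end. It starts 13 to 23 degrees off the line, free end towards -y of datum, heel end 5 to 22 mm short of the heel block. Home: x 85, y 0, z 11 mm in the datum frame. Grip it across its width from above, or push it.
- bar_heel_end (a point): middle, half-way up, of the end face of the bar that belongs against the heel block, 85 mm from the bar's centre
- bar: the whole parallel bar; origin at the centre of its underside, y along its length as for bar_centre
- heel_block: dark steel block fixed on the plate, 16 x 44 x 30 mm; its face towards the bar is the plane x = 0 of the datum frame, from y = -8 to +36 mm; origin on that face at the plate's top.
- pivot_post (a point): top centre of the fixed steel post, 16 mm diameter, 36 mm high above the plate, at x = 30, y = -18 mm in the datum frame, on the side from which the bar is pushed. The bar's side bears on it when the free end is swung to the stop; at the start there is a gap of 1 to 4 mm. Its own axes mean nothing.
- stop_nose: brass nose, 12 mm diameter, of the spring stop in a dark bracket (x 89 to 121, y 24 to 48, 30 mm high). Origin: centre of its tip, at x 105, y 10, z 12 mm in the datum frame, just touching the side of a bar in line. Pushing well beyond it, at the free end, turns the bar onto the post. It is stiff: it yields along +y by 1 mm for 18 N and springs back.
- ring_gauge_1: bystander: steel ring gauge, 58 mm diameter, 18 mm high, on the work surface behind the stop; origin at the centre of its underside
- hub: bystander: brass turned hub, 32 mm diameter, 22 mm high, on the work surface behind the heel end; origin at the centre of its underside
- milled_part: bystander: milled aluminium block, 32 x 56 x 22 mm, on the work surface on the robot's side near the heel end; origin at the centre of its underside
Things that resemble listed ones, but are neither listed nor needed, are in the scene too. Of the things like the bar, leave any that is pink; of the rest the larger one is meant.

How it is judged:
By the outcome, as a careful person would: the job done as asked, in the order asked, and still so for the second after the job is handed in, with the robot touching nothing.
It also fails if it takes over 72 s, if anything falls off the work surface, if the arm or the gripper's body presses on something with over 40 N, if the wrist force passes 120 N, or if a joint passes its speed limit or range.

### The arm

A 6-joint arm with a two-finger parallel gripper is mounted at the origin on a cart in front of the work surface, level with it; the furniture and walls round the work are solid. World frame = base frame: x ahead of the robot, y to its left, z up, the work surface at z = 0. Lengths are in m, angles in degrees, forces in N, time in s.
With the tool pointing down it reaches from about 0.325 to 0.9 m from the base axis. Payload 6.1 kg.
Tool frame: the origin (TCP) lies on the centre line of the jaws, within the pads' length; the fingertips stand 25 mm ahead of it and the grasp point (between the pads) lies 6 mm ahead of it; z points along the fingers, y is the line along which they close (so a half turn about z gives the same grasp; the last joint's range is limited). The gripper opens to 85 mm and grips with 20 to 120 N. Pads are 22 mm wide; open, the fingers measure 114 mm over their backs; the gripper's body (76 mm by 85 mm) begins 54 mm behind the grasp point. The pads swing forward as they close: fully open they stand 13 mm farther back than shut.
Start: joints at [68.978, 12.628, 87.462, -0, 79.91, -7.225], TCP at [0.149, 0.607, 0.256] pointing down, gripper open.
Joint ranges: [-170.65, 170.65], [-52.31, 119.04], [5.05, 147.46], [-71.25, 251.25], [11.57, 151.72], [-153.62, 153.62]. Speed limits (degrees/s): [147.25, 147.25, 172.46, 180, 180, 180].

### API

Orientations are given as [roll, pitch, yaw] about the fixed x, y, z axes, in that order (R = Rz(yaw) Ry(pitch) Rx(roll)).
In Python, from station import sensors, vision, robot, spotter gives the robot as it stands.
- The arm moves only by the tool servo_tool, never from a script. Its argument "steps" is a list that holds one entry, the list of rows, each a list of 7 numbers: the shift along the tool's x, y, z in m, then the turn, a rotation vector about the tool's x, y, z in rad, then the closure, from -1 (fully open) to 1 (shut), so that 0 is half open. A call has 1 to 8 rows; each row is the pose to reach, as a shift and turn from the pose commanded when the call began, along the tool's axes at that moment; what a row does not reach only later rows make up. A row lasts 1/10 s, in which the tool goes at most 50 mm and 8.59 degrees, less where a joint would pass 70% of its speed; a pose out of reach is approached as far as the arm can. A call with a gripper value outside its range is refused whole. The fingers move at their own pace and stop on an object; the grip force is fixed at half the most. Time passes only in rows, so rows that repeat a pose let the fingers close. It gives the time, the measured TCP pose, the force, the opening and the grip force at its end, in the units of the state.
- sensors.state(): the state, without advancing time (a new reading comes with each control period).
- vision.grab_frame(name): name is "side" or "top" or "wrist"; returns the picture (384x512x3 uint8, red, green, blue); there is no depth.
- vision.camera_params(name): a dict with "camera_matrix" (3x3 intrinsics, pixels), "k1" (the pictures are not rectified: a ray, as slopes to the right and down, at radius r is drawn at 1 + k1 r^2 times it, then the intrinsics apply), "position" and "orientation" of the camera in the world. Camera axes: x right, y down, z forward; pixel columns grow to the right and rows downward; lengths in m; the calibration is good to about 2 mm. A picture is of the moment at which its call begins: read the wrist's pose just before it. camera_params takes no time and is no camera call; for the wrist camera it gives the pose at the moment of the call.
- robot.close_job(): hands the job in; it is judged then, once.
Trained networks look in the newest picture that a camera, given by its name, has taken for a name from the list of things; names that differ only in an ending like _2 or _b are one class to them, and where a whole thing is asked for, a point or a joint stands for the part that bears it (a point fixed in the world has none). Each returns a list of dicts, best first, with "conf" (0 to 1); they miss things now and then, are a little off and sometimes report something else, mostly with a low value. They report only what shows in the picture. A call takes as long as a camera call. They do not tell look-alikes from the thing itself.
- spotter.boxes_of(query, camera): "box" ([left, top, right, bottom] in pixels, round what is visible of it).
- spotter.pinpoint(query, camera): "point" ([row, column] in pixels: a listed point, or the origin of a listed thing).
The state is a dict: "time": time; "joint_positions": joint angles; "qd": joint speeds; "effort": joint torques, N m; "ee_pos": TCP position; "ee_rot": TCP orientation; "wrist_force": force on the tool from outside, world axes, zero at the start; "torque": the same for the moment, N m; "gripper_width": opening from 0.0 (shut) to 1.0 (fully open); "finger_force": force on a finger pad.
Only numpy, scipy, OpenCV 4.12 (cv2) and the standard library are available. Lean on these libraries where they do the work, as an engineer would, in place of code of your own. Each camera call takes 0.05 s, during which the arm holds its last target. There are 200 camera calls.

## Working session

There is one attempt and no reset: what is moved stays moved. The work goes in short steps, Python scripts to look and compute and a tool call to move; the robot and the scene stay as the last step left them, time stands still between calls to the robot, and variables do not carry over. Pictures are saved under pics/ and viewed, at most 12 in all, crops included, and the job is handed in when it is done.

Besides the shell and the picture viewer there is one more tool, called after "Call:" in YAML: its name, and indented under it one key for each argument. servo_tool: Moves the arm, as the interface text tells. Its arguments: {"type":"object","properties":{"steps":{"type":"array","items":{"type":"array","items":{"type":"array","items":{"type":"number"}}}}},"required":["steps"]}

```bash
mkdir -p pics; ls
cat > h.py <<'E'
import numpy as np,cv2
from scipy.spatial.transform import Rotation as R
from station import sensors,vision,robot,spotter
def cam(n):
    p=vision.camera_params(n); o=np.array(p["orientation"],float)
    Rm=o if o.shape==(3,3) else R.from_euler('xyz',o,degrees=True).as_matrix()
    return np.array(p["camera_matrix"]),p["k1"],np.array(p["position"]),Rm
def ray2z(c,row,col,z):
    K,k1,P,Rm=c
    x=np.array([(col-K[0,2])/K[0,0],(row-K[1,2])/K[1,1]]); u=x.copy()
    for _ in range(20): u=x/(1+k1*(u@u))
    d=Rm@np.array([u[0],u[1],1]); return P+d*(z-P[2])/d[2]
def proj(c,X):
    K,k1,P,Rm=c; v=Rm.T@(np.array(X)-P); u=v[:2]/v[2]; u=u*(1+k1*(u@u))
    return np.array([K[1,1]*u[1]+K[1,2],K[0,0]*u[0]+K[0,2]])
def save(n,f): im=vision.grab_frame(n); cv2.imwrite('pics/'+f,im[:,:,::-1]); return im
E
python3 - <<'E'
from h import *
print(vision.camera_params("top"))
a=save("top","t.png");b=save("side","s.png")
cv2.imwrite('pics/t2.png',cv2.resize(a,(768,576),interpolation=cv2.INTER_CUBIC)[:,:,::-1])
c=cam("top")
Z={'datum':.012,'bar_centre':.023,'bar_heel_end':.023,'heel_block':.012,'pivot_post':.048,'stop_nose':.024,'ring_gauge_1':0,'hub':0,'milled_part':0}
vision.grab_frame("top")
for q,z in Z.items():
    for r in spotter.pinpoint(q,"top")[:3]: print(q,round(r['conf'],2),np.round(r['point'],1),ray2z(c,*r['point'],z).round(4))
print(sensors.state())
E
```

```text
pics
{'camera_matrix': array([[380.52064651,   0.        , 257.55215173],
       [  0.        , 380.52064651, 189.18234223],
       [  0.        ,   0.        ,   1.        ]]), 'k1': 0.03032804730008988, 'position': array([ 0.44310828, -0.19654304,  0.9496438 ]), 'orientation': array([-172.99921899,   -0.78731392,  -88.85646727])}
datum 0.88 [203.8 133. ] [0.5158 0.0975 0.012 ]
bar_centre 0.81 [203.4 173.9] [ 0.5179 -0.0043  0.023 ]
bar_centre 0.71 [205.5 382.1] [ 0.5236 -0.5121  0.023 ]
bar_centre 0.51 [235.7 261.8] [ 0.4441 -0.2195  0.023 ]
bar_heel_end 0.71 [175.3 391.4] [ 0.5988 -0.5365  0.023 ]
bar_heel_end 0.59 [262.3 277.2] [ 0.3817 -0.2576  0.023 ]
bar_heel_end 0.57 [203.3 142.1] [0.5166 0.0723 0.023 ]
heel_block 0.57 [200.3 131.3] [0.5243 0.1022 0.012 ]
pivot_post 0.55 [208.2 139.7] [0.5029 0.07   0.048 ]
stop_nose 0.45 [194.5 174.6] [ 0.5396 -0.0052  0.024 ]
ring_gauge_1 0.63 [154.8 175.7] [0.6431 0.0016 0.    ]
hub 0.62 [154. 135.] [0.6427 0.1037 0.    ]
milled_part 0.71 [261.2 146.6] [0.3772 0.0598 0.    ]
{'time': 0.6, 'joint_positions': array([ 6.89793490e+01,  1.26258637e+01,  8.74622997e+01,  1.47081804e-04,
        7.99117000e+01, -7.22589805e+00]), 'qd': array([ 0.02278327,  0.02944605,  0.00783462,  0.12223188, -0.09499212,
       -0.02218842]), 'effort': array([-2.12087525e-04, -4.96510184e+01, -3.89522588e+01, -1.08269237e-04,
        9.46171494e-04,  1.22246269e-05]), 'ee_pos': array([0.14903516, 0.6069561 , 0.25631994]), 'ee_rot': array([ 1.79999846e+02, -1.26473857e-04,  1.66205221e+02]), 'wrist_force': array([ 0.03073524,  0.33078268, -0.0846488 ]), 'torque': array([-0.00936929,  0.05850545,  0.00694227]), 'finger_force': 0.0, 'gripper_width': 0.9990528186743941}
```

View pics/t2.png

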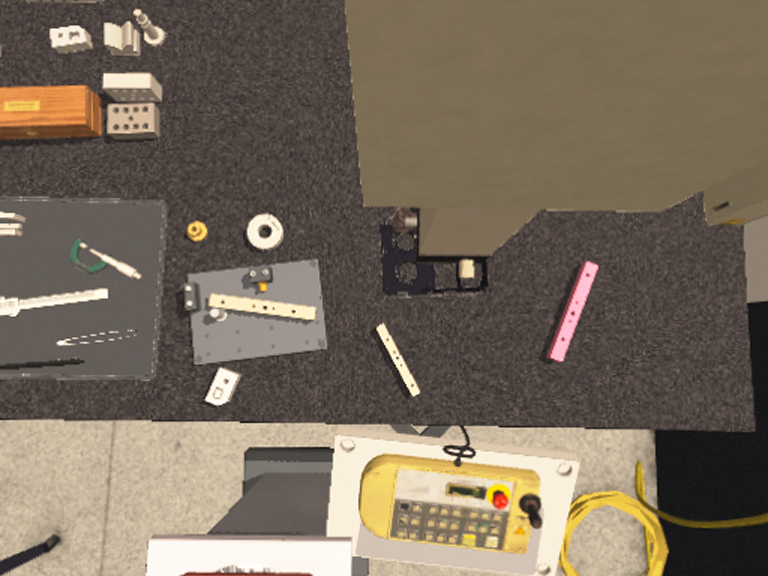

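View pics/s.png

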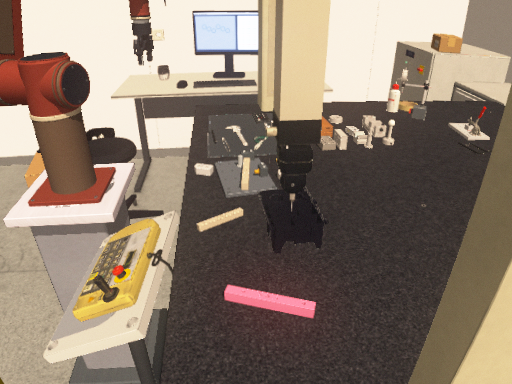

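The top view shows the plate at about (190–326, 260–363) in the 1.5x picture, with the cream bar from (210,300) to (315,312). The heel block is at (190,297), the post at (217,315) and the nose at (263,287). The cream bar at (397,360) is smaller and the pink one is at (573,312), so both are decoys. Next I'll work out the approach to a close look.

```bash
cat >> h.py <<'E'
def rel(p,yaw,s=None):
    "shift+turn in tool axes from the current pose to TCP p with tool down at yaw(deg)"
    s=s or sensors.state(); R0=R.from_euler('xyz',s['ee_rot'],degrees=True)
    Rt=R.from_euler('xyz',[180,0,yaw],degrees=True)
    return np.r_[R0.inv().apply(np.array(p)-s['ee_pos']),(R0.inv()*Rt).as_rotvec()].round(4)
E
python3 - <<'E'
from h import *
c=cam("top")
q=[ray2z(c,y/1.5,x/1.5,.012) for x,y in [(190,273),(318,260),(326,348),(195,363)]]
print(np.round(q,4)); 
for a,b in [(0,1),(3,2)]: d=q[b]-q[a]; print(np.degrees(np.arctan2(d[1],d[0])))
d=q[0]-q[3]; print(np.degrees(np.arctan2(d[1],d[0]))-90)
s=sensors.state();R0=R.from_euler('xyz',s['ee_rot'],degrees=True)
w=cam("wrist"); print("cam in tool",R0.inv().apply(w[2]-s['ee_pos']),(R0.inv()).apply(w[3].T).T if 0 else R0.inv().as_matrix()@w[3])
print(rel([0.42,-0.0,0.25],96))
E
```

```text
[[ 0.5694  0.1162  0.012 ]
 [ 0.5958 -0.0929  0.012 ]
 [ 0.451  -0.111   0.012 ]
 [ 0.423   0.099   0.012 ]]
-82.79478599827694
-82.41854959538347
-83.30563930149569
cam in tool [ 0.07209521  0.00031492 -0.11781255] [[ 2.45778510e-04 -9.59946810e-01 -2.80182194e-01]
 [ 9.99999549e-01  4.92838271e-04 -8.11329670e-04]
 [ 9.16917836e-04 -2.80181868e-01  9.59946499e-01]]
[-0.4079 -0.5248  0.0063  0.     -0.      1.2253]
```

```bash
python3 -c "
from h import *
print(rel([0.5,0.025,0.27],97.2))"
```

```text
[-0.4796 -0.4815 -0.0137  0.     -0.      1.2044]
```

Call:
servo_tool:
  steps:
    - [[-0.035,-0.035,-0.001,0,0,0.088,1],[-0.07,-0.07,-0.002,0,0,0.175,1],[-0.105,-0.105,-0.003,0,0,0.263,1],[-0.14,-0.14,-0.004,0,0,0.35,1],[-0.175,-0.175,-0.005,0,0,0.44,1],[-0.21,-0.21,-0.006,0,0,0.526,1],[-0.245,-0.245,-0.007,0,0,0.614,1],[-0.28,-0.28,-0.008,0,0,0.7,1]]

```text
time: 1.4
ee_pos: [0.3549, 0.2666, 0.2648]
ee_rot: [179.9, 0.0, 125.9]
wrist_force: [1.0, -0.1, 0.2]
gripper_width: 0.001
finger_force: 0.0
```

```bash
python3 -c "
from h import *
print(sensors.state()['ee_pos'],rel([0.5,0.025,0.27],97.2))"
```

```text
[0.35487417 0.26656912 0.26476255] [-2.808e-01 -2.420e-02 -5.200e-03  1.400e-03 -1.000e-04  5.012e-01]
```

Call:
servo_tool:
  steps:
    - [[-0.045,-0.004,-0.001,0,0,0.08,1],[-0.09,-0.008,-0.002,0,0,0.16,1],[-0.135,-0.012,-0.003,0,0,0.24,1],[-0.18,-0.016,-0.004,0,0,0.32,1],[-0.225,-0.02,-0.005,0,0,0.4,1],[-0.265,-0.024,-0.006,0,0,0.48,1],[-0.282,-0.025,-0.006,0,0,0.504,1],[-0.282,-0.025,-0.006,0,0,0.504,1]]

```text
time: 2.2
ee_pos: [0.5009, 0.0239, 0.2702]
ee_rot: [-180.0, 0.0, 97.0]
wrist_force: [0.6, 1.0, -0.3]
gripper_width: 0.002
finger_force: 0.0
```

Run:
```python
from h import *
c=cam("wrist");a=save("wrist","w1.png")
cv2.imwrite('pics/w1b.png',cv2.resize(a,(768,576),interpolation=cv2.INTER_CUBIC)[:,:,::-1])
Z={'datum':.012,'bar_centre':.023,'bar_heel_end':.023,'heel_block':.012,'pivot_post':.048,'stop_nose':.024}
for q,z in Z.items():
    for r in spotter.pinpoint(q,"wrist")[:2]: print(q,round(r['conf'],2),np.round(r['point'],1),ray2z(c,*r['point'],z).round(4))
```

```text
datum 0.77 [106.5 271.3] [0.516  0.0976 0.012 ]
datum 0.62 [109.3 274.5] [0.5208 0.0946 0.012 ]
bar_centre 0.66 [182.7 260. ] [ 0.5141 -0.0063  0.023 ]
bar_heel_end 0.9 [125.8 276.6] [0.5257 0.0741 0.023 ]
bar_heel_end 0.5 [312.  164.3] [ 0.3872 -0.244   0.023 ]
heel_block 0.62 [107.1 271.5] [0.5164 0.0969 0.012 ]
heel_block 0.19 [126.9 172.8] [0.3863 0.0546 0.012 ]
pivot_post 0.49 [134.5 257.1] [0.5008 0.062  0.048 ]
stop_nose 0.65 [180.6 278.2] [5.389e-01 2.000e-04 2.400e-02]
```

View pics/w1b.png

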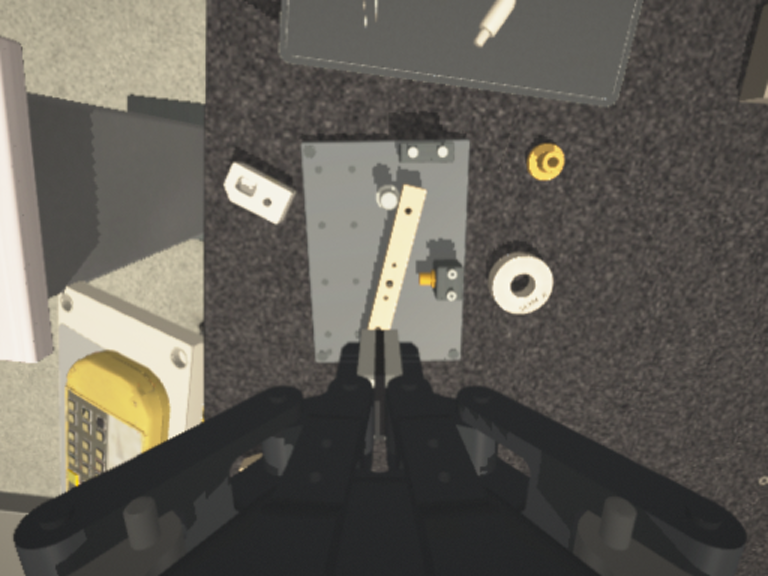

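```bash
cat > fit.py <<'E'
from h import *
c=cam("wrist")
D=np.array([[-19,-95],[-19,55],[197,55],[197,-95],[0,0],[30,-18],[105,10]])/1e3
W=np.array([ray2z(c,y/1.5,x/1.5,.012)[:2] for x,y in [(302,143),(469,140),(461,360),(316,361)]]+[[.516,.0973],[.5008,.062],[.5389,.0002]])
d0,w0=D.mean(0),W.mean(0); H=(D-d0).T@(W-w0)
th=np.arctan2(H[0,1]-H[1,0],H[0,0]+H[1,1]); C=np.array([[np.cos(th),-np.sin(th)],[np.sin(th),np.cos(th)]])
t=w0-C@d0; print("yaw",np.degrees(th),"origin",t); print("res mm",((W-t)@C-D).round(4)*1e3)
np.savez('datum.npz',t=t,C=C)
P=[(405,185),(426,190),(370,328),(391,330)]
for p in P: print(p,(C.T@(ray2z(c,p[1]/1.5,p[0]/1.5,.034)[:2]-t)*1e3).round(1))
E
python3 fit.py
```

```text
yaw -81.56129549561716 origin [0.51534733 0.0984416 ]
res mm [[ 0.6  1.9]
 [ 0.9 -0.7]
 [-0.3  0.3]
 [-2.   1. ]
 [ 1.2  0.5]
 [ 3.9 -1.7]
 [-4.4 -1.1]]
(405, 185) [18.4 -3.6]
(426, 190) [22.9 14.4]
(370, 328) [149.8 -36.8]
(391, 330) [152.2 -17. ]
```

```bash
cat >> h.py <<'E'
def dat(x,y,z=0):
    "datum mm -> world m"
    f=np.load('datum.npz'); return np.r_[f['t']+f['C']@np.array([x,y])/1e3,.012+z/1e3]
def todat(p):
    f=np.load('datum.npz'); return np.r_[f['C'].T@(np.array(p)[:2]-f['t'])*1e3,(p[2]-.012)*1e3].round(2)
E
python3 -c "
from h import *
s=sensors.state();print(s['wrist_force'],s['time'],s['ee_rot'],dat(168,-69,31));print(rel(dat(168,-69,110),98.2));print(rel(dat(168,-69,31),98.2))"
```

```text
[ 0.33324032  1.16318411 -0.71042272] 2.55 [ 1.79987217e+02 -5.68828720e-03  9.73440090e+01] [ 0.47174858 -0.07786538  0.043     ]
[-1.003e-01 -4.120e-02  1.484e-01  2.000e-04 -1.000e-04 -1.490e-02]
[-1.003e-01 -4.120e-02  2.274e-01  2.000e-04 -1.000e-04 -1.490e-02]
```

Call:
servo_tool:
  steps:
    - [[-0.045,-0.019,0.01,0,0,-0.008,1],[-0.09,-0.037,0.03,0,0,-0.015,1],[-0.1,-0.041,0.07,0,0,-0.015,1],[-0.1,-0.041,0.115,0,0,-0.015,1],[-0.1,-0.041,0.155,0,0,-0.015,1],[-0.1,-0.041,0.19,0,0,-0.015,1],[-0.1,-0.041,0.215,0,0,-0.015,1],[-0.1,-0.041,0.222,0,0,-0.015,1]]

```text
time: 3.35
ee_pos: [0.4696, -0.0772, 0.0454]
ee_rot: [-179.7, -0.2, 98.1]
wrist_force: [-1.1, -0.1, 0.3]
gripper_width: 0.002
finger_force: 0.0
```

Run:
```python
from h import *
s=sensors.state();print(s['ee_pos'],todat(s['ee_pos']),s['ee_rot'][2],s['wrist_force'],s['torque'],rel(dat(168,-69,31),98.2))
c=cam("wrist");a=save("wrist","w2.png")
cv2.imwrite('pics/w2b.png',cv2.resize(a,(768,576),interpolation=cv2.INTER_CUBIC)[:,:,::-1])
print(sensors.state()['wrist_force'])
```

```text
[ 0.46956923 -0.07722624  0.04541814] [167.05 -71.06  33.42] 98.14455560514557 [-1.08481236 -0.10397319  0.28459956] [-0.01195904  0.01817106 -0.06115409] [-0.0009  0.0021  0.0024 -0.005  -0.0026 -0.001 ]
[-1.51556684 -0.38820263 -0.67279711]
```

View pics/w2b.png

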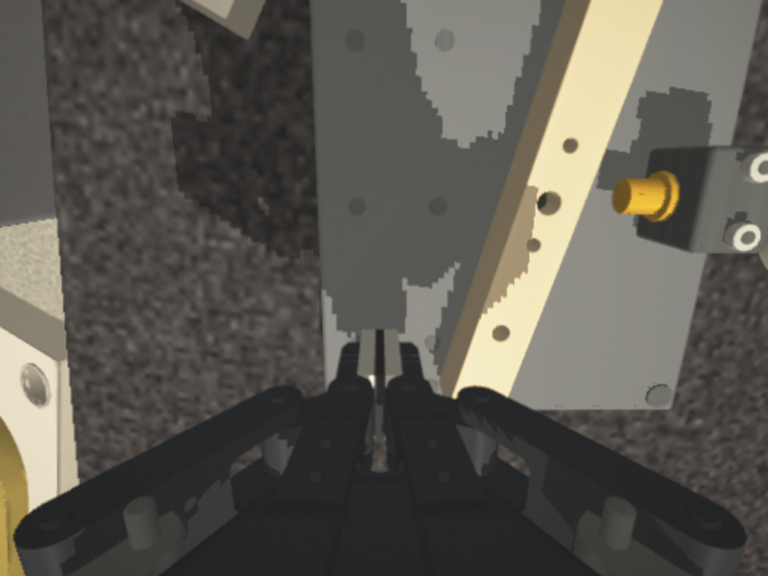

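Call:
servo_tool:
  steps:
    - [[0,0.004,0,0,0,0,1],[0,0.008,0,0,0,0,1],[0,0.012,0,0,0,0,1],[0,0.016,0,0,0,0,1],[0,0.02,0,0,0,0,1],[0,0.023,0,0,0,0,1],[0,0.026,0,0,0,0,1],[0,0.028,0,0,0,0,1]]

```text
time: 4.2
ee_pos: [0.5, -0.0747, 0.0483]
ee_rot: [-180.0, 0.0, 98.1]
wrist_force: [-1.9, -1.1, 0.3]
gripper_width: -0.001
finger_force: 0.6
```

```bash
cat > st.py <<'E'
from h import *
s=sensors.state();f=np.load('datum.npz')
F=f['C'].T@s['wrist_force'][:2];print(s['time'],todat(s['ee_pos']),'F dat',F.round(2),s['wrist_force'][2].round(2),'yaw',s['ee_rot'][2].round(2),'T',s['torque'].round(3))
E
python3 st.py
```

```text
4.2 [169.05 -40.63  36.27] F dat [ 0.82 -2.03] 0.34 yaw 98.08 T [-0.038  0.166 -0.064]
```

Call:
servo_tool:
  steps:
    - [[0,0.002,0,0,0,0,1],[0,0.004,0,0,0,0,1],[0,0.006,0,0,0,0,1],[0,0.008,0,0,0,0,1],[0,0.01,0,0,0,0,1],[0,0.011,0,0,0,0,1],[0,0.012,0,0,0,0,1],[0,0.012,0,0,0,0,1]]

```text
time: 5.0
ee_pos: [0.5118, -0.073, 0.0483]
ee_rot: [180.0, -0.0, 98.1]
wrist_force: [-0.8, -0.5, -0.5]
gripper_width: 0.002
finger_force: 0.2
```

```bash
python3 st.py; python3 -c "
from h import *
a=save('wrist','w3.png')
cv2.imwrite('pics/w3b.png',cv2.resize(a,(768,576),interpolation=cv2.INTER_CUBIC)[:,:,::-1])"; python3 st.py
```

```text
5.0 [169.08 -28.71  36.31] F dat [ 0.41 -0.83] -0.48 yaw 98.08 T [-0.028  0.136  0.013]
5.05 [169.07 -28.75  36.3 ] F dat [-0.21 -1.25] 0.84 yaw 98.08 T [-0.045  0.039 -0.013]
```

View pics/w3b.png

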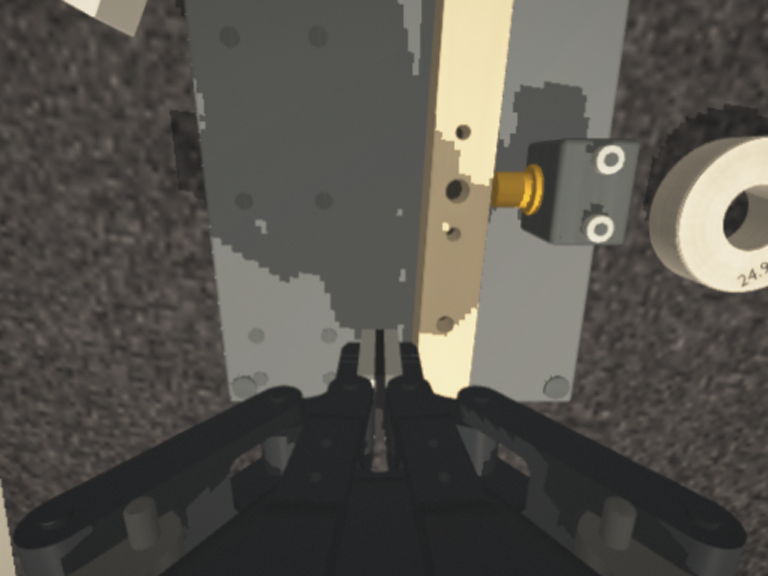

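Run:
```python
from h import *
c=cam("wrist")
for p in [(513,0),(490,215),(471,388)]: print(todat(ray2z(c,p[1]/1.5,p[0]/1.5,.034)))
for p in [(188,0),(233,401),(571,401),(627,0)]: print(todat(ray2z(c,p[1]/1.5,p[0]/1.5,.012)))
```

```text
[53.84  9.21 22.  ]
[115.03   6.78  22.  ]
[178.76   4.28  22.  ]
[ 45.82 -92.48   0.  ]
[198.13 -93.53   0.  ]
[199.17  54.09   0.  ]
[46.48 53.82  0.  ]
```

Call:
servo_tool:
  steps:
    - [[0,0.001,0,0,0,0,1],[0,0.002,0,0,0,0,1],[0,0.0025,0,0,0,0,1],[0,0.003,0,0,0,0,1],[0,0.003,0,0,0,0,1]]

```text
time: 5.55
ee_pos: [0.5147, -0.0726, 0.0483]
ee_rot: [180.0, -0.0, 98.1]
wrist_force: [0.6, 0.0, 0.3]
gripper_width: 0.002
finger_force: 0.3
```

Call:
servo_tool:
  steps:
    - [[0,0.0004,0,0,0,0,1],[0,0.0008,0,0,0,0,1],[0,0.001,0,0,0,0,1],[0,0.001,0,0,0,0,1]]

```text
time: 5.95
ee_pos: [0.5156, -0.0725, 0.0483]
ee_rot: [180.0, -0.0, 98.1]
wrist_force: [0.9, -0.7, 0.5]
gripper_width: 0.003
finger_force: 0.4
```

```bash
python3 st.py
```

```text
5.95 [169.12 -24.83  36.3 ] F dat [0.86 0.79] 0.46 yaw 98.08 T [-0.125  0.152 -0.012]
```

Call:
servo_tool:
  steps:
    - [[0,0.0004,0,0,0,0,1],[0,0.0008,0,0,0,0,1],[0,0.001,0,0,0,0,1],[0,0.001,0,0,0,0,1]]

```text
time: 6.35
ee_pos: [0.5166, -0.0723, 0.0483]
ee_rot: [180.0, -0.0, 98.1]
wrist_force: [-0.6, -0.2, 0.4]
gripper_width: -0.0
finger_force: 0.3
```

Call:
servo_tool:
  steps:
    - [[0,0.0004,0,0,0,0,1],[0,0.0006,0,0,0,0,1],[0,0.0006,0,0,0,0,1]]

```text
time: 6.65
ee_pos: [0.5172, -0.0723, 0.0483]
ee_rot: [-180.0, -0.0, 98.1]
wrist_force: [-1.0, 0.4, 0.9]
gripper_width: 0.002
finger_force: 0.4
```

Call:
servo_tool:
  steps:
    - [[0,0.0004,0,0,0,0,1],[0,0.0006,0,0,0,0,1],[0,0.0006,0,0,0,0,1]]

```text
time: 6.95
ee_pos: [0.5177, -0.0722, 0.0483]
ee_rot: [-180.0, -0.0, 98.1]
wrist_force: [-1.1, -0.4, -0.2]
gripper_width: -0.002
finger_force: 0.6
```

Call:
servo_tool:
  steps:
    - [[0,0.0003,0,0,0,0,1],[0,0.0005,0,0,0,0,1],[0,0.0005,0,0,0,0,1]]

```text
time: 7.25
ee_pos: [0.518, -0.0721, 0.0482]
ee_rot: [-180.0, -0.0, 98.1]
wrist_force: [-2.6, -0.7, 0.8]
gripper_width: -0.004
finger_force: 1.4
```

```bash
python3 st.py; python3 -c "
from h import *
a=save('wrist','w4.png')
cv2.imwrite('pics/w4b.png',cv2.resize(a[:270,230:430],(800,1080)[0:0] or (444,600),interpolation=cv2.INTER_CUBIC)[:,:,::-1])"; python3 st.py
```

```text
7.25 [169.13 -22.37  36.23] F dat [ 0.29 -2.69] 0.77 yaw 98.08 T [-0.164  0.41  -0.029]
7.3 [169.14 -22.37  36.23] F dat [ 0.24 -2.4 ] -0.06 yaw 98.08 T [-0.154  0.416 -0.057]
```

View pics/w4b.png

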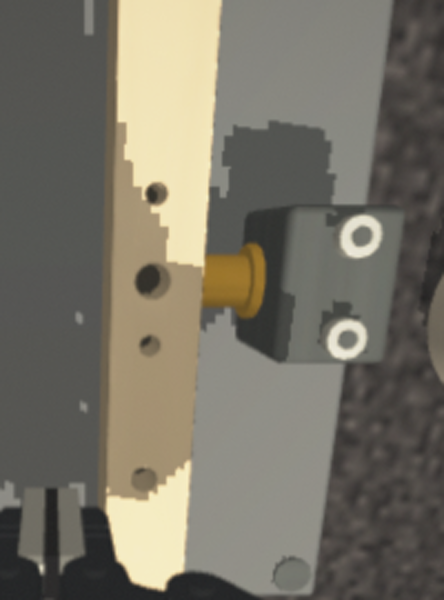

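Call:
servo_tool:
  steps:
    - [[0,0.0003,0,0,0,0,1],[0,0.0005,0,0,0,0,1],[0,0.0005,0,0,0,0,1]]

```text
time: 7.6
ee_pos: [0.5184, -0.0721, 0.0482]
ee_rot: [-180.0, -0.0, 98.1]
wrist_force: [-4.6, -0.9, 2.6]
gripper_width: 0.005
finger_force: 2.4
```

Call:
servo_tool:
  steps:
    - [[0,0.0003,0,0,0,0,1],[0,0.0003,0,0,0,0,1],[0,0.0003,0,0,0,0,1]]

```text
time: 7.9
ee_pos: [0.5187, -0.0721, 0.0482]
ee_rot: [-179.9, -0.0, 98.1]
wrist_force: [-4.8, -1.0, 2.5]
gripper_width: -0.001
finger_force: 2.8
```

```bash
python3 st.py
```

```text
7.9 [169.17 -21.74  36.18] F dat [ 0.24 -4.9 ] 2.46 yaw 98.08 T [-0.314  0.761 -0.026]
```

Call:
servo_tool:
  steps:
    - [[0,0.0003,0,0,0,0,1],[0,0.0006,0,0,0,0,1],[0,0.0006,0,0,0,0,1]]

```text
time: 8.2
ee_pos: [0.519, -0.0721, 0.0481]
ee_rot: [-179.9, -0.0, 98.1]
wrist_force: [-6.4, -2.4, 2.9]
gripper_width: -0.001
finger_force: 3.6
```

```bash
python3 st.py
```

```text
8.2 [169.22 -21.45  36.14] F dat [ 1.42 -6.67] 2.92 yaw 98.09 T [-0.416  0.939  0.019]
```

Call:
servo_tool:
  steps:
    - [[0,0.0003,0,0,0,0,1],[0,0.0005,0,0,0,0,1],[0,0.0005,0,0,0,0,1]]

```text
time: 8.5
ee_pos: [0.5192, -0.0721, 0.0481]
ee_rot: [-179.9, -0.0, 98.1]
wrist_force: [-6.6, -3.1, 4.3]
gripper_width: -0.003
finger_force: 4.3
```

```bash
python3 st.py
```

```text
8.5 [169.23 -21.23  36.11] F dat [ 2.07 -7.01] 4.32 yaw 98.09 T [-0.444  1.172 -0.011]
```

Call:
servo_tool:
  steps:
    - [[0,0.0002,0,0,0,0,1],[0,0.0002,0,0,0,0,1],[0,0.0002,0,0,0,0,1],[0,0.0002,0,0,0,0,1],[0,0.0002,0,0,0,0,1],[0,0.0002,0,0,0,0,1]]

```text
time: 9.1
ee_pos: [0.5193, -0.072, 0.0481]
ee_rot: [-179.9, -0.0, 98.1]
wrist_force: [-7.7, -2.8, 4.9]
gripper_width: 0.001
finger_force: 4.6
```

```bash
python3 st.py
```

```text
9.1 [169.22 -21.14  36.11] F dat [ 1.6 -8. ] 4.88 yaw 98.09 T [-0.437  1.221 -0.098]
```

Call:
servo_tool:
  steps:
    - [[0,0,0,0,0,0,1],[0,0,0,0,0,0,1],[0,0,0,0,0,0,1],[0,0,0,0,0,0,1],[0,0,0,0,0,0,1],[0,0,0,0,0,0,1],[0,0,0,0,0,0,1],[0,0,0,0,0,0,1]]

```text
time: 9.9
ee_pos: [0.5193, -0.072, 0.0481]
ee_rot: [-179.9, -0.0, 98.1]
wrist_force: [-7.7, -3.5, 3.7]
gripper_width: -0.001
finger_force: 4.6
```

Call:
servo_tool:
  steps:
    - [[0,-0.0007,0,0,0,0,1],[0,-0.0014,0,0,0,0,1],[0,-0.0021,0,0,0,0,1],[0,-0.003,0,0,0,0,1],[0,-0.005,0,0,0,0,1],[0,-0.01,0,0,0,0,1],[0,-0.02,0,0,0,0,1],[0,-0.02,-0.002,0,0,0,1]]

```text
time: 10.7
ee_pos: [0.4988, -0.0744, 0.0497]
ee_rot: [-179.9, -0.0, 98.1]
wrist_force: [0.1, 0.0, -1.3]
gripper_width: 0.003
finger_force: 0.0
```

```bash
python3 st.py;python3 -c "
from h import *
a=save('wrist','w5.png')
cv2.imwrite('pics/w5b.png',cv2.resize(a,(768,576),interpolation=cv2.INTER_CUBIC)[:,:,::-1])"; python3 st.py
```

```text
10.7 [168.54 -41.75  37.73] F dat [-0.02  0.1 ] -1.31 yaw 98.07 T [-0.023 -0.047  0.036]
10.75 [168.89 -40.72  38.47] F dat [-0.05 -0.07] 0.42 yaw 98.06 T [-0.017  0.036  0.028]
```

View pics/w5b.png

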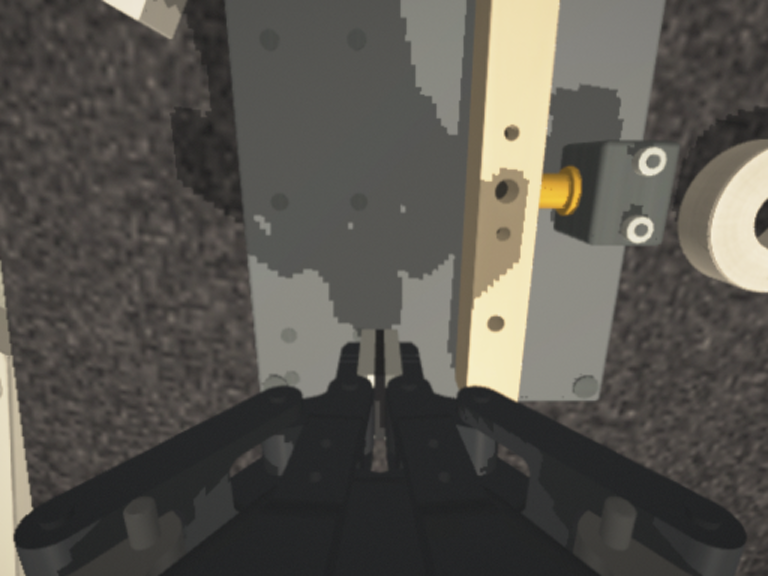

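Run:
```python
from h import *
c=cam("wrist")
for p in [(558,0),(541,170),(530,280),(520,400)]: print(todat(ray2z(c,p[1]/1.5,p[0]/1.5,.034)))
for p in [(230,0),(260,385),(600,401),(662,0)]: print(todat(ray2z(c,p[1]/1.5,p[0]/1.5,.012)))
n=ray2z(c,190/1.5,541/1.5,.024);print('nose',todat(n))
t=cam("top");print('machine base edge',ray2z(t,225/1.5,383/1.5,0),ray2z(t,295/1.5,383/1.5,0))
a=vision.grab_frame("top")[60:290,80:380];b=vision.grab_frame("side")[60:260,170:370]
a=cv2.resize(a,(420,322));b=cv2.resize(b,(322,322))
cv2.imwrite('pics/ts.png',np.hstack([a,b])[:,:,::-1])
```

```text
[52.95 10.99 22.  ]
[100.8   10.83  22.  ]
[137.69  10.86  22.  ]
[185.27  11.79  22.  ]
[ 45.07 -91.11   0.  ]
[191.39 -93.75   0.  ]
[200.58  56.2    0.  ]
[45.56 55.01  0.  ]
nose [107.84  15.41  12.  ]
machine base edge [ 0.66032829 -0.19960948  0.        ] [ 0.54094034 -0.20207572  0.        ]
```

View pics/ts.png

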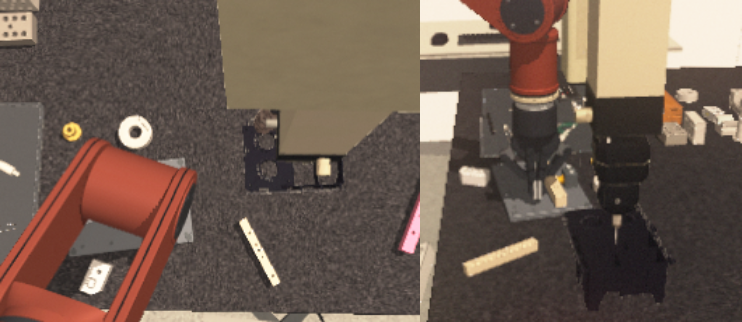

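Call:
servo_tool:
  steps:
    - [[-0.015,0,0.001,0,0,-0.01,1],[-0.032,0,0.003,0,0,-0.02,1],[-0.049,0,0.005,0,0,-0.03,1],[-0.049,0.01,0.005,0,0,-0.04,1],[-0.049,0.022,0.005,0,0,-0.04,1],[-0.049,0.034,0.005,0,0,-0.04,1],[-0.049,0.042,0.005,0,0,-0.04,1],[-0.049,0.042,0.005,0,0,-0.04,1]]

```text
time: 11.65
ee_pos: [0.5505, -0.1165, 0.0455]
ee_rot: [179.9, 0.0, 100.5]
wrist_force: [0.4, 0.2, -0.1]
gripper_width: 0.002
finger_force: 0.0
```

```bash
python3 st.py;python3 -c "
from h import *
a=save('wrist','w6.png')
cv2.imwrite('pics/w6b.png',cv2.resize(a,(768,576),interpolation=cv2.INTER_CUBIC)[:,:,::-1])"; python3 st.py
```

```text
11.65 [217.78   3.24  33.54] F dat [-0.13  0.42] -0.13 yaw 100.46 T [0.02  0.026 0.005]
11.7 [217.73   2.35  33.26] F dat [0.24 1.04] 0.68 yaw 100.44 T [0.019 0.053 0.016]
```

View pics/w6b.png

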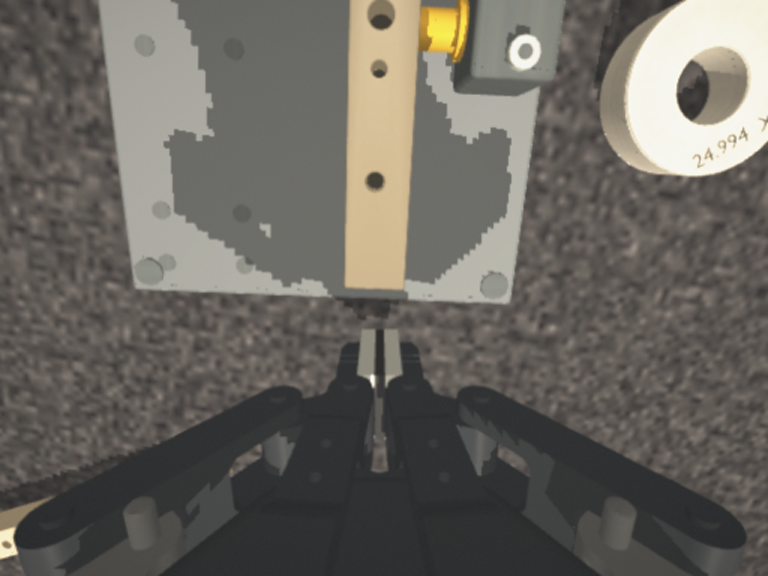

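Run:
```python
from h import *
c=cam("wrist")
for p in [(345,289),(405,291),(420,0),(349,0)]: print(todat(ray2z(c,p[1]/1.5,p[0]/1.5,.034)))
print(rel(dat(199,2,32),100.4))
```

```text
[188.17 -10.99  22.  ]
[188.16   9.1   22.  ]
[103.03   8.79  22.  ]
[103.74 -10.93  22.  ]
[0.0187 0.0003 0.0013 0.     0.     0.0008]
```

Call:
servo_tool:
  steps:
    - [[0.006,0,0,0,0,0,1],[0.011,0,0,0,0,0,1],[0.014,0,0,0,0,0,1],[0.0155,0,0,0,0,0,1],[0.017,0.0005,0,0,0,0,1],[0.0185,0.0005,0,0,0,0,1],[0.02,0.0005,0,0,0,0,1],[0.021,0.0005,0,0,0,0,1]]

```text
time: 12.5
ee_pos: [0.5459, -0.0968, 0.0454]
ee_rot: [180.0, 0.0, 100.4]
wrist_force: [-0.3, -1.7, 0.9]
gripper_width: -0.001
finger_force: 0.9
```

```bash
python3 st.py
```

```text
12.5 [197.6    1.53  33.45] F dat [ 1.59 -0.51] 0.93 yaw 100.37 T [-0.31  -0.025 -0.02 ]
```

Call:
servo_tool:
  steps:
    - [[0.0015,0,0,0,0,0,1],[0.003,0,0,0,0,0,1],[0.005,0,0,0,0,0,1],[0.007,0,0,0,0,0,1],[0.0085,0,0,0,0,0,1],[0.01,0.0005,0,0,0,0,1],[0.011,0.0005,0,0,0,0,1],[0.012,0.0005,0,0,0,0,1]]

```text
time: 13.3
ee_pos: [0.5441, -0.0846, 0.0454]
ee_rot: [180.0, 0.0, 100.4]
wrist_force: [0.4, -1.2, 2.6]
gripper_width: 0.0
finger_force: 0.9
```

```bash
python3 st.py
python3 - <<'E'
from h import *
a=save('wrist','w7.png');c=cam('wrist')
cv2.imwrite('pics/w7b.png',cv2.resize(a,(768,576),interpolation=cv2.INTER_CUBIC)[:,:,::-1])
E
```

```text
13.3 [185.25   1.59  33.36] F dat [1.28 0.19] 2.57 yaw 100.37 T [-0.286 -0.044 -0.067]
```

View pics/w7b.png

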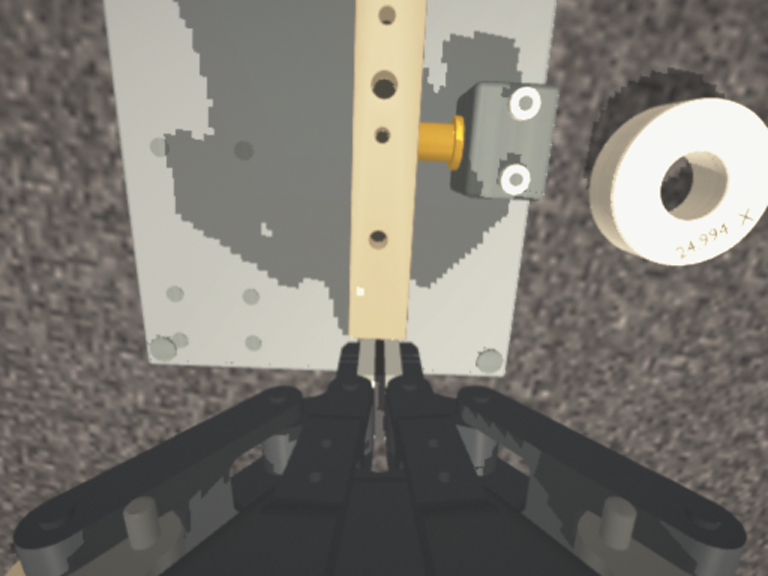

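The bar is still in line against the nose, and the fingers are on its free end at about (378,340). Roughly 4–5 mm are left, so I'll creep.

Call:
servo_tool:
  steps:
    - [[0.0007,0,0,0,0,0,1],[0.0014,0,0,0,0,0,1],[0.002,0,0,0,0,0,1],[0.002,0,0,0,0,0,1]]

```text
time: 13.75
ee_pos: [0.5439, -0.0833, 0.0454]
ee_rot: [180.0, 0.1, 100.4]
wrist_force: [1.2, -4.8, -0.5]
gripper_width: -0.002
finger_force: 2.5
```

```bash
python3 st.py
```

```text
13.75 [183.99   1.56  33.37] F dat [4.94 0.44] -0.49 yaw 100.37 T [-0.825 -0.151  0.033]
```

Call:
servo_tool:
  steps:
    - [[0.0004,0,0,0,0,0,1],[0.0008,0,0,0,0,0,1],[0.001,0,0,0,0,0,1],[0.001,0,0,0,0,0,1]]

```text
time: 14.15
ee_pos: [0.5439, -0.0832, 0.0454]
ee_rot: [180.0, 0.2, 100.4]
wrist_force: [1.5, -8.7, -2.2]
gripper_width: 0.002
finger_force: 4.2
```

```bash
python3 st.py
```

```text
14.15 [183.88   1.57  33.42] F dat [8.8  0.18] -2.19 yaw 100.37 T [-1.328 -0.212 -0.1  ]
```

Call:
servo_tool:
  steps:
    - [[-0.001,0,0,0,0,0,1],[-0.002,0,0,0,0,0,1],[-0.004,0,0,0,0,0,1],[-0.01,0,0,0,0,0,1],[-0.02,0,0,0,0,0,1],[-0.022,0,-0.03,0,0,0,1],[-0.01,0,-0.07,0,0,0,1],[0.02,0,-0.11,0,0,0,1]]

```text
time: 14.95
ee_pos: [0.5399, -0.0638, 0.1562]
ee_rot: [-180.0, 0.0, 100.2]
wrist_force: [0.4, 0.2, 0.6]
gripper_width: -0.006
finger_force: 0.0
```

Call:
servo_tool:
  steps:
    - [[0.04,-0.01,-0.03,0,0,0,1],[0.08,-0.02,-0.06,0,0,0,1],[0.12,-0.02,-0.08,0,0,0,1],[0.13,-0.02,-0.08,0,0,0,1],[0.13,-0.02,-0.08,0,0,0,1]]

```text
time: 15.45
ee_pos: [0.497, 0.0632, 0.2358]
ee_rot: [179.9, 0.0, 100.5]
wrist_force: [-0.0, -1.2, -0.5]
gripper_width: 0.0
finger_force: 0.0
```

Run:
```python
from h import *
print(sensors.state()['ee_pos'])
a=save('wrist','w8.png');c=cam('wrist')
cv2.imwrite('pics/w8b.png',cv2.resize(a,(768,576),interpolation=cv2.INTER_CUBIC)[:,:,::-1])
```

```text
[0.49703361 0.06315105 0.23580984]
```

View pics/w8b.png

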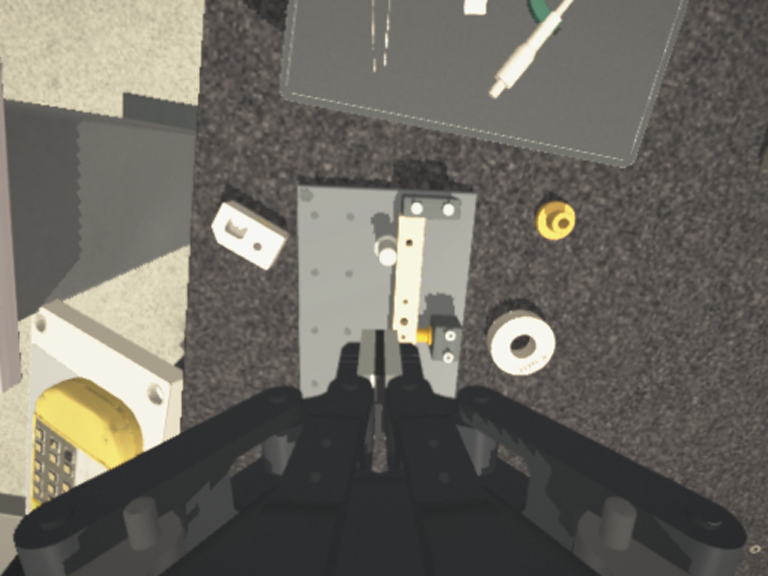

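The bar's heel end butts the heel block at (411,217), its side lies on the nose at (425,338), and the hub, ring gauge and milled part look undisturbed. I'm handing it in.

```bash
python3 -c "
from h import *
print(robot.close_job())"
```

```text
the job is handed in; nothing more can be done
None
```

The job is handed in: I swung the bar into line and pressed it onto the stop at about 8 N for over a second. I then slid it home against the heel block, where the contact force read about 9 N, and left it there with the robot clear and the ring gauge, hub and milled part apparently undisturbed.

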